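# Click an underglaze bottle into the bench shaker

### The arm

A 6-joint arm with a two-finger parallel gripper is mounted at the origin on a cart in front of the work surface, level with it; the furniture and walls round the work are solid. World frame = base frame: x ahead of the robot, y to its left, z up, the work surface at z = 0. Lengths are in m, angles in rad, forces in N, time in s.
With the tool pointing down it reaches from about 0.325 to 0.9 m from the base axis. Payload 6.1 kg.
Tool frame: the origin (TCP) lies on the centre line of the jaws, within the pads' length; the fingertips stand 19 mm ahead of it and the grasp point (between the pads) is the TCP; z points along the fingers, y is the line along which they close (so a half turn about z gives the same grasp; the last joint's range is limited). The gripper opens to 85 mm and grips with 20 to 120 N. Pads are 22 mm wide; open, the fingers measure 114 mm over their backs; the gripper's body (76 mm by 85 mm) begins 54 mm behind the grasp point. The pads swing forward as they close: fully open they stand 13 mm farther back than shut.
Start: joints at [-1.363, 0.22, 1.526, -0, 1.395, -0.126], TCP at [0.205, -0.59, 0.25] pointing down, gripper open.
Joint ranges: [-2.98, 2.98], [-0.91, 2.08], [0.09, 2.57], [-1.24, 4.39], [0.2, 2.65], [-2.68, 2.68]. Speed limits (rad/s): [2.57, 2.57, 3.01, 3.14, 3.14, 3.14].

### API

Orientations are given as [roll, pitch, yaw] about the fixed x, y, z axes, in that order (R = Rz(yaw) Ry(pitch) Rx(roll)).
In Python, from station import env, imaging, workorder gives the robot as it stands.
- The arm moves only by the tool carry_out, never from a script. Its argument "moves" is a list of rows, each an object with "delta_pos": the shift along the tool's x, y, z scaled (see below), a list of three; "rotation": the turn, a rotation vector about the tool's x, y, z scaled (see below), a list of three; "grip": the opening, from -1 (shut) to 1 (fully open). In form: [{"delta_pos": [dx, dy, dz], "rotation": [ax, ay, az], "grip": grip}, ...]. A call has 1 to 8 rows; each row shifts and turns the commanded pose from where the row before left it, along the tool's axes as they then stand; what a row does not reach is not made up. The controller multiplies each number of a shift by 20 cm and each number of a turn by 180 degrees. A row lasts 1/10 s, in which the tool goes at most 50 mm and 8.59 degrees, less where a joint would pass 70% of its speed; a pose out of reach is approached as far as the arm can. A call with a number of a shift or a turn outside -1 to 1 is refused whole. A call with a gripper value outside its range is refused whole. The fingers move at their own pace and stop on an object; "force" is the grip in N (left out, the last holds). Time passes only in rows, so rows that do not move let the fingers close. It gives the time, the measured TCP pose, the force, the opening and the grip force at its end, in the units of the state.
- env.observe(): the state, without advancing time (a new reading comes with each control period).
- imaging.camera(name): name is "side" or "top" or "wrist"; returns the picture (384x512x3 uint8, red, green, blue); there is no depth.
- imaging.calibration(name): a dict with "fx", "fy", "cx", "cy" (pixels), "world_from_camera" (4x4, takes a point from camera to world coordinates). Camera axes: x right, y up, looking along -z (the intrinsics and any distortion apply to the point x, -y, -z); pixel columns grow to the right and rows downward; lengths in m; the calibration is good to about 2 mm. The wrist camera is an equidistant fisheye: a pixel r from the principal point sees the ray r / f radians off the axis. A picture is of the moment at which its call begins: read the wrist's pose just before it. calibration takes no time and is no camera call; for the wrist camera it gives the pose at the moment of the call.
- workorder.job_done(): hands the job in; it is judged then, once.
The state is a dict: "time_s": time; "joints": joint angles; "joint_vel": joint speeds; "joint_torque": joint torques, N m; "tcp_pos": TCP position; "tcp_rot": TCP orientation; "ft_force": force on the tool from outside, world axes, zero at the start; "moment": the same for the moment, N m; "finger_gap": opening from 0.0 (shut) to 1.0 (fully open); "gripper_force": force on a finger pad.
Only numpy, scipy, OpenCV 4.12 (cv2) and the standard library are available. Lean on these libraries where they do the work, as an engineer would, in place of code of your own. Each camera call takes 0.05 s, during which the arm holds its last target. There are 200 camera calls.

### The job

Load the blue underglaze bottle into the cup of the bench shaker for mixing: push it upright down past the sprung ball in the cup's side until it clicks and stands fully home, held, then let go. The cup is sprung and sinks under the push, so keep pushing until you feel the click, but gently: never drive the cup down onto its bottom stop. Leave the green and black bottles and the roll of tape where they are.

Things in the scene. Friction and masses are not known exactly. Their poses are not given: they have to be found in the camera images.
- blue_bottle_mid (a point): BLUE round squeeze bottle, standing, 98 mm tall, 0.09 to 0.19 kg, stands a 50 N grip. Point on its axis 49 mm above its underside; z up its axis. Body 36 mm in diameter from 19 to 72 mm up (grasp its upper half: the cup takes the lowest 32 mm), white cap 26 mm wide to 85 mm, nozzle to 98 mm. White collar round the foot, 37 mm in diameter, with a bevelled rib 44 mm in diameter 11 to 19 mm up.
- green_bottle_mid (a point): GREEN bottle, else the same as the blue one (point on the axis, 49 mm up). To be left standing where it is.
- black_bottle_mid (a point): BLACK bottle, else the same as the blue one (point on the axis, 49 mm up). To be left standing where it is.
- tape_roll: roll of masking tape lying flat, 80 mm in diameter, 24 mm high; origin at the centre of its underside. To be left where it is.
- shaker: bench shaker standing on the counter, fixed: grey housing 125 mm (its x) by 150 mm (its y), 46 mm high, controls on its -x face; origin at the centre of its underside, z up. The round black cup stands over its middle on rubber bellows, its rim 115 mm above the counter.
- cup_floor (a point): centre of the cup's inner floor, 83 mm above the counter while the cup is unloaded; moves with the cup; z up, x as the shaker's. The bore is 47 mm in diameter and 32 mm deep, its mouth flared to 58 mm in the top 7 mm. The bottle is home when its underside stands on this floor.
- shaker_cup (a joint): how far the sprung cup is pushed down, m: 0 unloaded, at its upper stop; 0.030 at its bottom stop. It yields from about 1 N on by 0.55 N per mm, so it sinks 12 to 25 mm before the bottle clicks past the ball; at the click the push drops by 3 N or more and the cup jumps up several mm. At the bottom stop the push is 17 N. Let go, it comes back up.
- ball_spot (a point): steel ball, 10 mm in diameter, in the cup's wall on the shaker's -x side (brass barrel to 46 mm from the cup's axis). Point: its centre at rest, 20 mm above the cup's floor; it stands 4.6 mm into the bore and gives outward. The bottle's rib meets it with the underside some 10 mm above the floor; 8 to 14 N down pushes it past (it pushes the foot sideways too, along the shaker's +x), then it snaps in over the rib.
There are look-alikes about, which are no part of the job. What is shaped like the part that bears blue_bottle_mid but pink or yellow is not meant.

How it is judged:
On the way, in this order (a step that is already met when the one before it is completed fails the run):
1. the blue bottle is lifted clear of the counter (height (world z) of blue_bottle_mid above 0.09 m), for 0.2 s.
2. the blue bottle has clicked past the ball: underside within 3 mm of the cup's floor, upright and centred in the cup (z of blue_bottle_mid in the frame of cup_floor below 0.052 m and horizontal distance between blue_bottle_mid and cup_floor below 0.008 m and angle between blue_bottle_mid's own z axis and vertical below 0.12 rad), for 0.2 s.
At the end, for the whole second after the job is handed in: The blue bottle stands upright (within 7 degrees) in the shaker's cup, its axis within 8 mm of the cup's and its underside within 3 mm of the cup's floor, clicked under the ball; the cup is back within 4 mm of its upper stop and at rest (all of step 2 and z of blue_bottle_mid in the frame of cup_floor above 0.046 m and value of joint shaker_cup below 0.004 m and velocity of joint shaker_cup below 0.02 m/s); the robot touches nothing.
It fails at once if the cup is driven down onto its bottom stop (pushed down more than 29 mm) (value of joint shaker_cup above 0.029 m).
It fails at once if the blue bottle and the shaker press on each other with more than 45 N, all contacts added up (contact force between blue_bottle and shaker above 45 N).
It fails at once if the green bottle is moved more than 25 mm (distance of green_bottle_mid from where it was at the start of the episode above 0.025 m).
It fails at once if the black bottle is moved more than 25 mm (distance of black_bottle_mid from where it was at the start of the episode above 0.025 m).
It fails at once if the tape is moved more than 25 mm (distance of tape_roll from where it was at the start of the episode above 0.025 m).
It also fails if it takes over 61 s, if anything falls off the work surface, if the arm or the gripper's body presses on something with over 40 N, if the wrist force passes 120 N, or if a joint passes its speed limit or range.

## Working session

There is one attempt and no reset: what is moved stays moved. The work goes in short steps, Python scripts to look and compute and a tool call to move; the robot and the scene stay as the last step left them, time stands still between calls to the robot, and variables do not carry over. Pictures are saved under pics/ and viewed, at most 10 in all, crops included, and the job is handed in when it is done.

Besides the shell and the picture viewer there is one more tool, called after "Call:" as name(argument=value, ...) on one line, values as JSON. carry_out: Moves the arm, as the interface text tells. Its arguments: {"type":"object","properties":{"moves":{"type":"array","items":{"type":"object","properties":{"delta_pos":{"type":"array","items":{"type":"number","minimum":-1,"maximum":1}},"rotation":{"type":"array","items":{"type":"number","minimum":-1,"maximum":1}},"grip":{"type":"number"}}}},"force":{"type":"number"}},"required":["moves"]}

```bash
mkdir -p pics; python3 - <<'E'
from station import env, imaging
import cv2, numpy as np
print(env.observe())
for n in ("top","side"):
    im=imaging.camera(n); cv2.imwrite(f"pics/{n}0.png",im[:,:,::-1]); c=imaging.calibration(n); print(n,c)
E
```

```text
{'time_s': 0.0, 'joints': array([-1.36309389e+00,  2.21217370e-01,  1.52764392e+00, -1.86938499e-05,
        1.39473382e+00, -1.26111084e-01]), 'joint_vel': array([ 0.00048053, -0.00070013,  0.00098015,  0.00109856, -0.00182913,
       -0.00199603]), 'joint_torque': array([ 1.66533333e-03, -4.96893561e+01, -3.89397025e+01,  1.11982840e-04,
        1.11983466e-02,  2.74595936e-05]), 'tcp_pos': array([ 0.20464117, -0.58991967,  0.24918729]), 'tcp_rot': array([-3.13960379e+00, -2.33609812e-04,  3.33816584e-01]), 'ft_force': array([ 0.42805818, -0.02995201,  0.03609039]), 'moment': array([-0.03726997,  0.02637019, -0.00130117]), 'gripper_force': 0.0, 'finger_gap': 1.0031884730477054}
top {'fx': 401.9392440742889, 'fy': 401.9392440742889, 'cx': 260.5571003897151, 'cy': 189.5272661102926, 'world_from_camera': array([[ 0.02261501,  0.98244516, -0.18517578,  0.34170051],
       [-0.99956281,  0.01869097, -0.02290938,  0.07222511],
       [-0.01904609,  0.18561292,  0.98243834,  1.05436921],
       [ 0.        ,  0.        ,  0.        ,  1.        ]])}
side {'fx': 475.2101652142865, 'fy': 475.2101652142865, 'cx': 244.40269003794995, 'cy': 197.6396148937275, 'world_from_camera': array([[-0.97236843,  0.09003558, -0.21539087,  0.2202964 ],
       [-0.23284261, -0.44063358,  0.86696388,  1.19924916],
       [-0.01685086,  0.89316048,  0.4494223 ,  0.66185124],
       [ 0.        ,  0.        ,  0.        ,  1.        ]])}
```

View pics/top0.png

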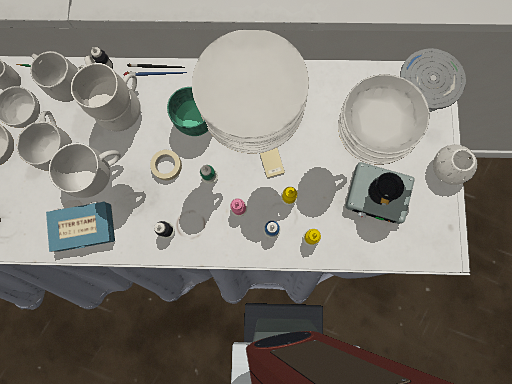

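View pics/side0.png

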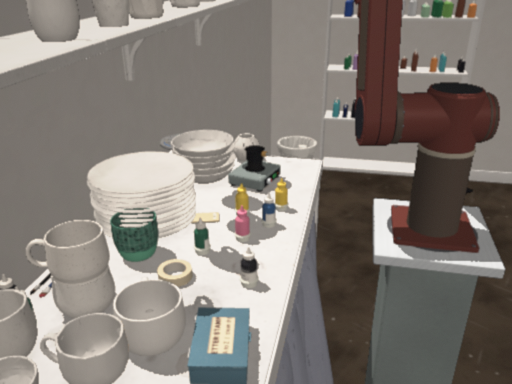

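The top view shows blue at about (272,228), yellow at (290,195) and (312,237), pink at (237,205), green at (208,172), black at (163,228), tape at (166,165) and the shaker at (379,191). The cup is at about (386,189). The side view shows blue at about (269,212) and the cup at about (256,157).

```bash
cat > h.py <<'E'
import numpy as np, cv2
from station import env, imaging
def w(name,u,v,z,c=None):
    c=c or imaging.calibration(name); T=c["world_from_camera"]
    x,y=(u-c["cx"])/c["fx"],(v-c["cy"])/c["fy"]
    if name=="wrist":
        r=np.hypot(x,y); d=np.array([x/r*np.sin(r),-y/r*np.sin(r),-np.cos(r)]) if r>1e-9 else np.array([0,0,-1.])
    else: d=np.array([x,-y,-1])
    d=T[:3,:3]@d; o=T[:3,3]
    return o+d*(z-o[2])/d[2]
def px(name,p,c=None):
    c=c or imaging.calibration(name); T=c["world_from_camera"]
    q=T[:3,:3].T@(np.asarray(p)-T[:3,3]); q=q*[1,-1,-1]
    if name=="wrist":
        t=np.arctan2(np.hypot(q[0],q[1]),q[2]); s=t/np.hypot(q[0],q[1])
    else: s=1/q[2]
    return np.array([c["cx"]+c["fx"]*q[0]*s,c["cy"]+c["fy"]*q[1]*s])
E
python3 - <<'E'
from h import *
for n,u,v,z in [("blue",272,228,.085),("y1",290,194,.085),("y2",312,236,.085),("pink",237,205,.085),("green",208,171,.085),("black",163,228,.085),("tape",166,165,.024),("cup",387,188,.115)]:
    p=w("top",u,v,z); print(n,p.round(3),px("side",p).round())
a=cv2.imread("pics/top0.png"); a=cv2.resize(a[150:260,220:430],None,fx=3.8,fy=3.8,interpolation=cv2.INTER_CUBIC); cv2.imwrite("pics/c1.png",a)
E
```

```text
blue [0.431 0.065 0.085] [270. 196.]
y1 [0.515 0.023 0.085] [244. 187.]
y2 [ 0.413 -0.031  0.085] [282. 182.]
pink [0.485 0.151 0.085] [243. 209.]
green [0.569 0.226 0.085] [203. 220.]
black [0.425 0.329 0.085] [250. 249.]
tape [0.597 0.349 0.024] [177. 267.]
cup [ 0.528 -0.205  0.115] [256. 149.]
```

View pics/c1.png

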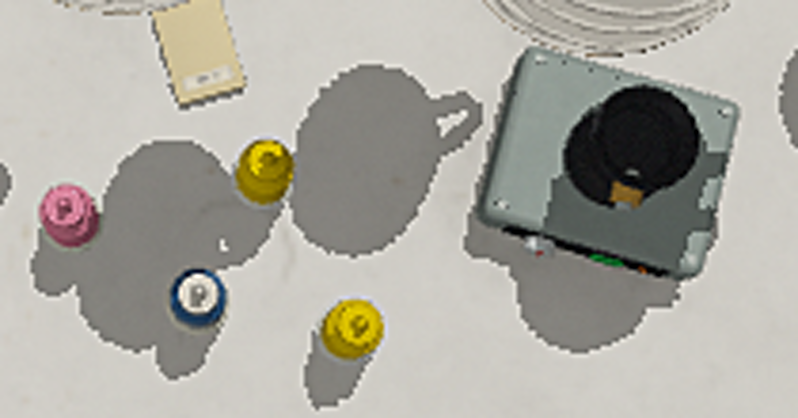

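Blue's cap is at about (272.4,227.1) and the cup rim centre at about (390.5,186.3), with the ball barrel on the side facing the robot. The shaker yaw is roughly -13°. I'll compute the housing's yaw and centre.

```bash
python3 - <<'E'
from h import *
f=lambda x,y:(220+x/3.8,150+y/3.8)
C=np.array([w("top",*f(*p),.046)[:2] for p in [(530,47),(738,102),(700,275),(480,220)]])
print(C.round(3),C.mean(0)); 
for i in range(4): d=C[(i+1)%4]-C[i]; print(np.hypot(*d).round(3),np.degrees(np.arctan2(d[1],d[0])).round(1))
print(w("top",*f(199,293),.087),w("top",*f(648,138),.115))
print(px("top",[*C.mean(0),.115]),px("side",[*C.mean(0),.115]))
E
```

```text
[[ 0.608 -0.157]
 [ 0.572 -0.295]
 [ 0.455 -0.265]
 [ 0.489 -0.122]] [ 0.53093924 -0.20978164]
0.143 -104.5
0.121 165.5
0.147 76.8
0.124 -16.7
[0.43259146 0.06428477 0.087     ] [ 0.53234871 -0.21341227  0.115     ]
[389.00406139 186.87149527] [255.31708028 147.95550744]
```

Call:
carry_out(moves=[{"rotation": [0, 0, -0.047], "delta_pos": [0, 0, -0.1], "grip": 1}, {"rotation": [0, 0, -0.047], "delta_pos": [0, 0, -0.1], "grip": 1}, {"rotation": [0, 0, -0.047], "delta_pos": [0, 0, 0], "grip": 1}, {"rotation": [0, 0, -0.047], "delta_pos": [0, 0, 0], "grip": 1}, {"rotation": [0, 0, -0.047], "delta_pos": [0, 0, 0], "grip": 1}, {"rotation": [0, 0, -0.047], "delta_pos": [0, 0, 0], "grip": 1}, {"rotation": [0, 0, -0.04], "delta_pos": [0, 0, 0], "grip": 1}])

```text
time_s: 0.8
tcp_pos: [0.2047, -0.5902, 0.2896]
tcp_rot: [-3.141, -0.001, 1.351]
ft_force: [-0.4, 0.2, -0.1]
finger_gap: 0.997
gripper_force: 0.0
```

Call:
carry_out(moves=[{"delta_pos": [0.197, 0.096, 0]}, {"delta_pos": [0.197, 0.096, 0]}, {"delta_pos": [0.197, 0.096, 0]}, {"delta_pos": [0.197, 0.096, 0]}, {"delta_pos": [0.197, 0.096, 0]}, {"delta_pos": [0.197, 0.096, 0]}, {"delta_pos": [0.197, 0.096, 0]}, {"delta_pos": [0.197, 0.096, 0]}])

```text
validation failed for argument at $.mo...
```

Call:
carry_out(moves=[{"delta_pos": [0.197, 0.096, 0]}, {"delta_pos": [0.197, 0.096, 0]}, {"delta_pos": [0.197, 0.096, 0], "rotation": [0, 0, 0.009]}, {"delta_pos": [0, 0, 0]}, {"delta_pos": [0, 0, 0]}])

```text
validation failed for argument at $.mo...
```

```bash
python3 - <<'E'
from h import *
c=imaging.calibration("wrist"); s=env.observe(); im=imaging.camera("wrist"); cv2.imwrite("pics/w1.png",im[:,:,::-1])
np.save("c1.npy",c,allow_pickle=True); print(c, s["tcp_pos"],s["tcp_rot"])
print(px("wrist",[.532,-.212,.115],c),px("wrist",[.432,.064,.087],c))
E
```

```text
{'fx': 297.3186396354542, 'fy': 297.3186396354542, 'cx': 256.17908819304756, 'cy': 190.01350227118309, 'world_from_camera': array([[ 9.75955014e-01,  2.09827984e-01,  5.90256612e-02,
         2.19968109e-01],
       [-2.17971046e-01,  9.40305260e-01,  2.61370695e-01,
        -5.23686695e-01],
       [-6.59253637e-04, -2.67951926e-01,  9.63432058e-01,
         4.12938718e-01],
       [ 0.00000000e+00,  0.00000000e+00,  0.00000000e+00,
         1.00000000e+00]])} [ 0.20468681 -0.59020475  0.28964735] [-3.14110766e+00 -1.02295710e-03  1.35116484e+00]
[ 427.35632466 -126.9038712 ] [ 302.54979254 -211.47463104]
```

View pics/w1.png

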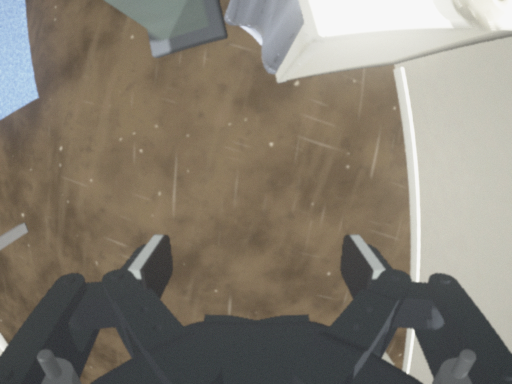

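The wrist view shows only floor and the table edge. The camera sits 68 mm ahead of the tool along its x axis and 123 mm above it. The moves were refused because each row needs all three fields.

Call:
carry_out(moves=[{"delta_pos": [0.175, 0.117, 0], "rotation": [0, 0, 0], "grip": 1}, {"delta_pos": [0.175, 0.117, 0], "rotation": [0, 0, 0], "grip": 1}, {"delta_pos": [0.175, 0.117, 0], "rotation": [0, 0, 0], "grip": 1}, {"delta_pos": [0.175, 0.117, 0], "rotation": [0, 0, 0], "grip": 1}, {"delta_pos": [0.175, 0.117, 0], "rotation": [0, 0, 0], "grip": 1}, {"delta_pos": [0.175, 0.117, 0], "rotation": [0, 0, 0], "grip": 1}, {"delta_pos": [0.175, 0.117, 0], "rotation": [0, 0, 0], "grip": 1}, {"delta_pos": [0.175, 0.117, 0], "rotation": [0, 0, 0], "grip": 1}])

```text
time_s: 1.65
tcp_pos: [0.4507, -0.3579, 0.29]
tcp_rot: [-3.141, -0.0, 1.343]
ft_force: [0.2, -0.3, -0.2]
finger_gap: 0.999
gripper_force: 0.0
```

Call:
carry_out(moves=[{"delta_pos": [0.175, 0.117, 0], "rotation": [0, 0, 0], "grip": 1}, {"delta_pos": [0.175, 0.117, 0], "rotation": [0, 0, 0.009], "grip": 1}, {"delta_pos": [0, 0, 0], "rotation": [0, 0, 0], "grip": 1}, {"delta_pos": [0, 0, 0], "rotation": [0, 0, 0], "grip": 1}])

```text
time_s: 2.05
tcp_pos: [0.5114, -0.3008, 0.2897]
tcp_rot: [-3.141, -0.0, 1.318]
ft_force: [0.2, -0.2, 0.7]
finger_gap: 1.004
gripper_force: 0.0
```

```bash
python3 - <<'E'
from h import *
c=imaging.calibration("wrist"); s=env.observe(); im=imaging.camera("wrist"); cv2.imwrite("pics/w2.png",im[:,:,::-1])
np.save("c2.npy",c,allow_pickle=True); print(s["tcp_pos"],s["tcp_rot"])
print(px("wrist",[.532,-.212,.115],c),px("wrist",[.432,.064,.087],c))
E
```

```text
[ 0.51137536 -0.30077921  0.2897396 ] [-3.14050621e+00 -3.35524836e-06  1.31793714e+00]
[253.79034761  86.4073248 ] [124.672272   -78.06729125]
```

View pics/w2.png

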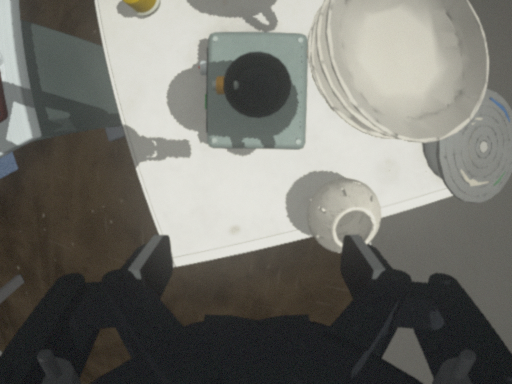

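The wrist view shows the housing square to the image, from (207,32) to (306,150). The cup rim is at about (257,84) and the barrel at (221,85), on the -x side. I'll fit the rim circle.

```bash
python3 - <<'E'
from h import *
c=np.load("c2.npy",allow_pickle=True).item()
a=cv2.imread("pics/w2.png"); g=cv2.cvtColor(a,cv2.COLOR_BGR2GRAY)
for t in (45,60,75):
    m=(g<t).astype(np.uint8); m[:,:210]=0; m[160:]=0; m[:,310:]=0
    n,l,st,ce=cv2.connectedComponentsWithStats(m); i=1+st[1:,4].argmax()
    pts=np.argwhere(l==i)[:,::-1].astype(np.float32); h=cv2.convexHull(pts); print(t,st[i],ce[i],cv2.minEnclosingCircle(pts),cv2.fitEllipse(h))
for u,v in [(257.5,84)]:
    print(w("wrist",u,v,.115,c))
r=[w("wrist",u,v,.115,c) for u,v in [(223.5,84),(291,84),(257.5,51),(257.5,117)]]; print(np.linalg.norm(r[0]-r[1]),np.linalg.norm(r[2]-r[3]))
C=np.array([w("wrist",u,v,.046,c)[:2] for u,v in [(209,32),(307,33),(305,149),(206,148)]]); print(C.mean(0),C)
for i in range(4): d=C[(i+1)%4]-C[i]; print(np.hypot(*d).round(3),np.degrees(np.arctan2(d[1],d[0])).round(1))
cv2.imwrite("pics/c2.png",cv2.convertScaleAbs(cv2.resize(a[20:160,195:320],None,fx=4,fy=4,interpolation=cv2.INTER_CUBIC),alpha=2.5))
E
```

```text
Traceback (most recent call last):
cv2.error: OpenCV(4.12.0) /io/opencv/modules/imgproc/src/shapedescr.cpp:361: error: (-201:Incorrect size of input array) There should be at least 5 points to fit the ellipse in function 'fitEllipseNoDirect'
```

```bash
python3 - <<'E'
from h import *
c=np.load("c2.npy",allow_pickle=True).item()
a=cv2.imread("pics/w2.png"); g=cv2.cvtColor(a,cv2.COLOR_BGR2GRAY)
print(g[84,205:310:3]); print(g[30:150:3,257])
m=((g<50)*255).astype(np.uint8); m[:,:212]=0; m[160:]=0; m[:,310:]=0
k,_=cv2.findContours(m,cv2.RETR_EXTERNAL,cv2.CHAIN_APPROX_NONE); k=max(k,key=len); print(len(k),cv2.boundingRect(k),cv2.minEnclosingCircle(k))
print(w("wrist",257.5,84,.115,c))
r=[w("wrist",u,v,.115,c) for u,v in [(223.5,84),(291,84),(257.5,51),(257.5,117)]]; print(np.linalg.norm(r[0]-r[1]),np.linalg.norm(r[2]-r[3]))
C=np.array([w("wrist",u,v,.046,c)[:2] for u,v in [(209,32),(307,33),(305,149),(206,148)]]); print(C.mean(0),C)
for i in range(4): d=C[(i+1)%4]-C[i]; print(np.hypot(*d).round(3),np.degrees(np.arctan2(d[1],d[0])).round(1))
cv2.imwrite("pics/c2.png",cv2.convertScaleAbs(cv2.resize(a[20:160,195:320],None,fx=4,fy=4,interpolation=cv2.INTER_CUBIC),alpha=2.5))
E
```

```text
[122  96 100 115 104 103  81  46  51  55  96  72  49  51  50  46  43  49
  48  52  53  53  54  55  54  55  57  57  64 111 150 154 155 148 191]
[178 136 150 150 151 151 151 124  62  55  56  53  48  54  54  50  48  51
  51  49  50  46  49  49  51  51  50  50  53  72  97  98 100  98  99 103
 128 157 152 136]
290 (226, 74, 41, 40) ((246.43939208984375, 92.0), 21.94933319091797)
[ 0.53614472 -0.21056503  0.115     ]
0.06674354031683634 0.06690481966877297
[ 0.5354289  -0.21058913] [[ 0.49717762 -0.12424887]
 [ 0.61347191 -0.15544971]
 [ 0.57540246 -0.29746329]
 [ 0.45566362 -0.26519464]]
0.12 -15.0
0.147 -105.0
0.124 164.9
0.147 73.6
```

View pics/c2.png

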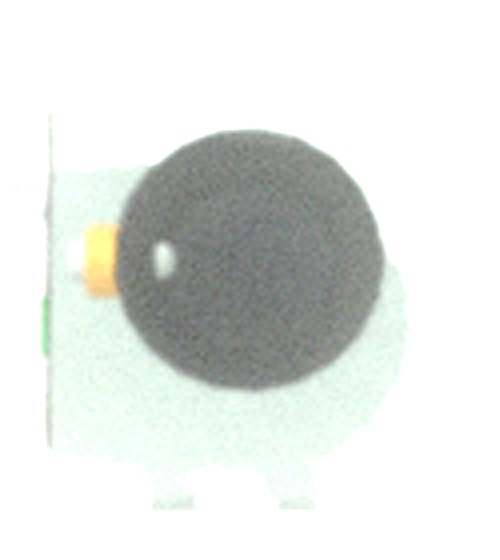

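The cup centre is at (257.4,84.4), which gives world (0.536,-0.211). The housing centre agrees with that, and the ball glints at (236,85). Next I go to the blue bottle.

Call:
carry_out(moves=[{"delta_pos": [0.176, -0.12, 0], "rotation": [0, 0, 0], "grip": 1}, {"delta_pos": [0.176, -0.12, 0], "rotation": [0, 0, 0], "grip": 1}, {"delta_pos": [0.176, -0.12, 0], "rotation": [0, 0, 0], "grip": 1}, {"delta_pos": [0.176, -0.12, 0], "rotation": [0, 0, 0], "grip": 1}, {"delta_pos": [0.176, -0.12, 0], "rotation": [0, 0, 0], "grip": 1}, {"delta_pos": [0.176, -0.12, 0], "rotation": [0, 0, 0], "grip": 1}, {"delta_pos": [0.176, -0.12, 0], "rotation": [0, 0, 0.002], "grip": 1}, {"delta_pos": [0, 0, 0], "rotation": [0, 0, 0], "grip": 1}])

```text
time_s: 2.9
tcp_pos: [0.4086, -0.0187, 0.2904]
tcp_rot: [3.142, -0.001, 1.312]
ft_force: [0.6, 0.2, -1.0]
finger_gap: 1.0
gripper_force: 0.0
```

```bash
python3 - <<'E'
from h import *
c=imaging.calibration("wrist"); s=env.observe(); im=imaging.camera("wrist"); cv2.imwrite("pics/w3.png",im[:,:,::-1])
np.save("c3.npy",c,allow_pickle=True); print(s["tcp_pos"],s["tcp_rot"],s["joints"])
print(px("wrist",[.432,.064,.087],c),px("wrist",[.432,.064,0],c))
E
```

```text
[ 0.40859965 -0.01865195  0.2903731 ] [ 3.14155914e+00 -1.11978418e-03  1.31193055e+00] [-2.39861688e-01 -3.49784467e-01  1.99412703e+00  1.12198274e-03
  1.49719535e+00  1.89216320e-02]
[257.26765736  93.33977706] [257.04531114  96.70697906]
```

View pics/w3.png

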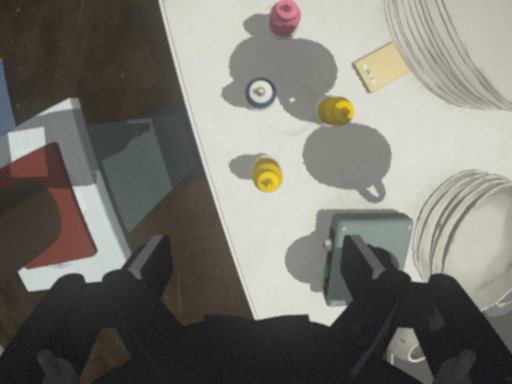

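Blue's cap is at (260.5,92.5), about 3 px right of the prediction. Yellow is at (336,110) and (267,175), and pink at (285,18).

```bash
python3 - <<'E'
from h import *
c=np.load("c3.npy",allow_pickle=True).item()
a=cv2.imread("pics/w3.png")[70:116,236:286]; hsv=cv2.cvtColor(a,cv2.COLOR_BGR2HSV)
m=((abs(hsv[...,0].astype(int)-112)<14)&(hsv[...,1]>110)).astype(np.uint8)
k,_=cv2.findContours(m*255,cv2.RETR_EXTERNAL,cv2.CHAIN_APPROX_NONE); k=max(k,key=len); (u,v),r=cv2.minEnclosingCircle(k); print(u+236,v+70,r)
print(w("wrist",u+236,v+70,.06,c),w("wrist",260.5,92.5,.087,c))
E
```

```text
Traceback (most recent call last):
ValueError: max() iterable argument is empty
```

Call:
carry_out(moves=[{"delta_pos": [0.145, 0.008, 0], "rotation": [0, 0, 0], "grip": 1}, {"delta_pos": [0.145, 0.008, 0], "rotation": [0, 0, 0], "grip": 1}, {"delta_pos": [0.145, 0.008, 0], "rotation": [0, 0, 0], "grip": 1}, {"delta_pos": [0, 0, 0.15], "rotation": [0, 0, 0], "grip": 1}, {"delta_pos": [0, 0, 0.15], "rotation": [0, 0, 0], "grip": 1}, {"delta_pos": [0, 0, 0.15], "rotation": [0, 0, 0], "grip": 1}, {"delta_pos": [0, 0, 0], "rotation": [0, 0, 0], "grip": 1}])

```text
time_s: 3.65
tcp_pos: [0.4347, 0.0602, 0.196]
tcp_rot: [-3.134, 0.002, 1.308]
ft_force: [-0.8, 0.1, -0.3]
finger_gap: 1.002
gripper_force: 0.0
```

Call:
carry_out(moves=[{"delta_pos": [0, 0, 0], "rotation": [0, 0, 0], "grip": 1}, {"delta_pos": [0, 0, 0], "rotation": [0, 0, 0], "grip": 1}])

```text
time_s: 3.85
tcp_pos: [0.4387, 0.0609, 0.2022]
tcp_rot: [3.139, -0.0, 1.309]
ft_force: [-0.3, 0.4, 0.6]
finger_gap: 1.006
gripper_force: 0.0
```

```bash
python3 - <<'E'
from h import *
c=np.load("c3.npy",allow_pickle=True).item()
print(w("wrist",260.5,92.5,.087,c))
c=imaging.calibration("wrist"); s=env.observe(); im=imaging.camera("wrist"); print(s["tcp_pos"],s["tcp_rot"])
hsv=cv2.cvtColor(im,cv2.COLOR_RGB2HSV); u,v=px("wrist",[.435,.064,.06],c).astype(int); print(u,v)
m=(hsv[...,0]>95)&(hsv[...,0]<130)&(hsv[...,1]>90); p=np.argwhere(m[v-50:v+50,u-50:u+50])[:,::-1]+[u-50,v-50]
print(len(p),p.min(0) if len(p) else 0,p.max(0) if len(p) else 0); cv2.imwrite("pics/w4.png",im[:,:,::-1])
E
```

```text
[0.43561635 0.06400661 0.087     ]
[0.43869314 0.06094482 0.20219187] [ 3.13881212e+00 -4.29678177e-04  1.30923703e+00]
250 181
33 [241 163] [268 186]
```

Call:
carry_out(moves=[{"delta_pos": [0.011, -0.019, 0.12], "rotation": [0, 0, 0], "grip": 1}, {"delta_pos": [0, 0, 0.12], "rotation": [0, 0, 0], "grip": 1}, {"delta_pos": [0, 0, 0.12], "rotation": [0, 0, 0], "grip": 1}, {"delta_pos": [0, 0, 0.12], "rotation": [0, 0, 0], "grip": 1}, {"delta_pos": [0, 0, 0.12], "rotation": [0, 0, 0], "grip": 1}, {"delta_pos": [0, 0, 0.12], "rotation": [0, 0, 0], "grip": 1}, {"delta_pos": [0, 0, 0], "rotation": [0, 0, 0], "grip": 1}, {"delta_pos": [0, 0, 0], "rotation": [0, 0, 0], "grip": 1}])

```text
time_s: 4.7
tcp_pos: [0.4351, 0.0649, 0.0575]
tcp_rot: [3.141, -0.0, 1.311]
ft_force: [0.5, -0.1, 0.1]
finger_gap: 1.004
gripper_force: 0.0
```

Call:
carry_out(moves=[{"delta_pos": [0, 0, 0], "rotation": [0, 0, 0], "grip": 0}, {"delta_pos": [0, 0, 0], "rotation": [0, 0, 0], "grip": -0.3}, {"delta_pos": [0, 0, 0], "rotation": [0, 0, 0], "grip": -0.6}, {"delta_pos": [0, 0, 0], "rotation": [0, 0, 0], "grip": -1}, {"delta_pos": [0, 0, 0], "rotation": [0, 0, 0], "grip": -1}, {"delta_pos": [0, 0, 0], "rotation": [0, 0, 0], "grip": -1}, {"delta_pos": [0, 0, 0], "rotation": [0, 0, 0], "grip": -1}, {"delta_pos": [0, 0, 0], "rotation": [0, 0, 0], "grip": -1}], force=42)

```text
time_s: 5.5
tcp_pos: [0.4351, 0.0649, 0.0575]
tcp_rot: [3.14, -0.0, 1.311]
ft_force: [-0.1, 0.0, 5.7]
finger_gap: 0.408
gripper_force: 41.8
```

Call:
carry_out(moves=[{"delta_pos": [0, 0, -0.06], "rotation": [0, 0, 0], "grip": -1}, {"delta_pos": [0, 0, -0.12], "rotation": [0, 0, 0], "grip": -1}, {"delta_pos": [0, 0, -0.15], "rotation": [0, 0, 0], "grip": -1}, {"delta_pos": [0, 0, -0.15], "rotation": [0, 0, 0], "grip": -1}, {"delta_pos": [0, 0, -0.15], "rotation": [0, 0, 0], "grip": -1}, {"delta_pos": [0, 0, -0.15], "rotation": [0, 0, 0], "grip": -1}, {"delta_pos": [0, 0, -0.15], "rotation": [0, 0, 0], "grip": -1}, {"delta_pos": [0, 0, -0.06], "rotation": [0, 0, 0], "grip": -1}])

```text
time_s: 6.3
tcp_pos: [0.4354, 0.065, 0.2581]
tcp_rot: [3.136, -0.001, 1.311]
ft_force: [0.7, -0.5, -1.8]
finger_gap: 0.411
gripper_force: 42.6
```

Call:
carry_out(moves=[{"delta_pos": [0, 0, 0], "rotation": [0, 0, 0], "grip": -1}, {"delta_pos": [0, 0, 0], "rotation": [0, 0, 0], "grip": -1}])

```text
time_s: 6.5
tcp_pos: [0.4335, 0.065, 0.2532]
tcp_rot: [-3.14, 0.0, 1.311]
ft_force: [0.3, 0.4, -2.3]
finger_gap: 0.415
gripper_force: 42.5
```

Call:
carry_out(moves=[{"delta_pos": [-0.15, 0.1055, 0], "rotation": [0, 0, 0], "grip": -1}, {"delta_pos": [-0.15, 0.1055, 0], "rotation": [0, 0, 0], "grip": -1}, {"delta_pos": [-0.15, 0.1055, 0], "rotation": [0, 0, 0], "grip": -1}, {"delta_pos": [-0.15, 0.1055, 0], "rotation": [0, 0, 0], "grip": -1}, {"delta_pos": [-0.15, 0.1055, 0], "rotation": [0, 0, 0], "grip": -1}, {"delta_pos": [-0.15, 0.1055, 0], "rotation": [0, 0, 0], "grip": -1}, {"delta_pos": [-0.15, 0.1055, 0], "rotation": [0, 0, 0], "grip": -1}, {"delta_pos": [-0.15, 0.1055, 0], "rotation": [0, 0, 0], "grip": -1}])

```text
time_s: 7.3
tcp_pos: [0.5348, -0.2113, 0.2512]
tcp_rot: [-3.137, -0.001, 1.311]
ft_force: [1.2, 0.2, -0.4]
finger_gap: 0.416
gripper_force: 42.5
```

Call:
carry_out(moves=[{"delta_pos": [0, 0, 0.05], "rotation": [0, 0, 0], "grip": -1}, {"delta_pos": [0, 0, 0.05], "rotation": [0, 0, 0], "grip": -1}, {"delta_pos": [0, 0, 0.05], "rotation": [0, 0, 0], "grip": -1}, {"delta_pos": [0, 0, 0], "rotation": [0, 0, 0], "grip": -1}, {"delta_pos": [0, 0, 0], "rotation": [0, 0, 0], "grip": -1}, {"delta_pos": [0, 0, 0], "rotation": [0, 0, 0], "grip": -1}])

```text
time_s: 7.9
tcp_pos: [0.5359, -0.2098, 0.225]
tcp_rot: [3.141, 0.0, 1.312]
ft_force: [0.7, 0.5, -1.6]
finger_gap: 0.415
gripper_force: 42.7
```

```bash
python3 - <<'E'
from h import *
s=env.observe(); c=imaging.calibration("wrist"); im=imaging.camera("wrist"); print(s["tcp_pos"],s["tcp_rot"],s["ft_force"],s["moment"])
p=s["tcp_pos"]
for q in [(.5355,-.2105,.115),(p[0],p[1],p[2]-.0575)]: print(px("wrist",q,c))
cv2.imwrite("pics/w5.png",cv2.convertScaleAbs(cv2.resize(im[100:384,120:400,::-1],None,fx=2.1,fy=2.1,interpolation=cv2.INTER_CUBIC),alpha=1.6))
E
```

```text
[ 0.53590062 -0.20982406  0.22497073] [3.14054385e+00 2.52124757e-04 1.31175691e+00] [ 0.66858925  0.52252316 -1.61396977] [-0.01225696  0.0109328   0.01271066]
[255.44627233 194.73423024]
[255.65248595 216.60754995]
```

View pics/w5.png

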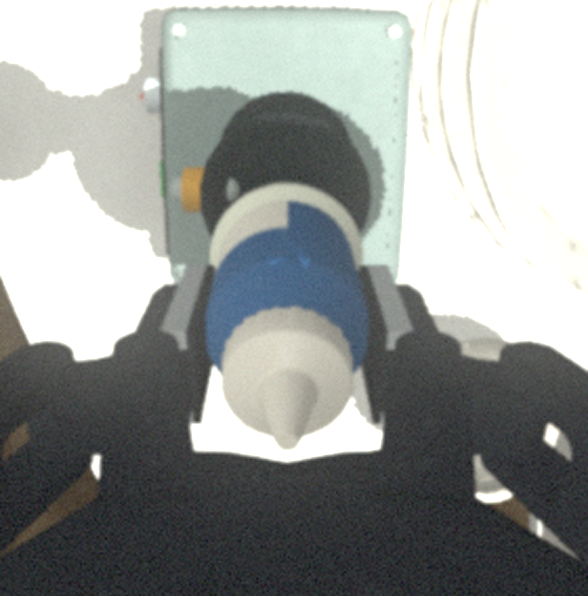

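The picture shows the bottle foot and rim both centred at column 286 of the crop, so the bottle is aligned along y_t. For x_t I'll check the rim's front edge (crop row 93) and the rib's front edge (row 183).

```bash
python3 - <<'E'
from h import *
s=env.observe(); c=imaging.calibration("wrist"); p=s["tcp_pos"]; y=s["tcp_rot"][2]; xt=np.array([np.cos(y),np.sin(y),0])
cup=np.array([.5355,-.2105,.115])
print("rim pred",px("wrist",cup+.0334*xt,c)[1],"seen",100+93/2.1, "per mm",px("wrist",cup+.0344*xt,c)[1]-px("wrist",cup+.0334*xt,c)[1])
print("rib pred",[px("wrist",p+r*xt-[0,0,.0575-h],c)[1].round(1) for r,h in((.022,.0135),(.0195,.011),(.022,.019))],"seen",100+183/2.1)
E
```

```text
rim pred 153.99057867908508 seen 144.28571428571428 per mm -1.245786056394678
rib pred [np.float64(189.5), np.float64(192.4), np.float64(192.1)] seen 187.14285714285714
```

```bash
python3 - <<'E'
from h import *
im=imaging.camera("wrist"); g=cv2.cvtColor(im,cv2.COLOR_RGB2GRAY).astype(float)
print(list(zip(range(138,196),g[138:196,250:263].mean(1).round(0).astype(int))))
E
```

```text
[(138, np.int64(141)), (139, np.int64(141)), (140, np.int64(141)), (141, np.int64(140)), (142, np.int64(134)), (143, np.int64(107)), (144, np.int64(72)), (145, np.int64(56)), (146, np.int64(52)), (147, np.int64(51)), (148, np.int64(51)), (149, np.int64(50)), (150, np.int64(49)), (151, np.int64(48)), (152, np.int64(50)), (153, np.int64(53)), (154, np.int64(55)), (155, np.int64(54)), (156, np.int64(53)), (157, np.int64(50)), (158, np.int64(47)), (159, np.int64(46)), (160, np.int64(45)), (161, np.int64(44)), (162, np.int64(44)), (163, np.int64(44)), (164, np.int64(43)), (165, np.int64(44)), (166, np.int64(45)), (167, np.int64(45)), (168, np.int64(43)), (169, np.int64(44)), (170, np.int64(42)), (171, np.int64(44)), (172, np.int64(42)), (173, np.int64(43)), (174, np.int64(44)), (175, np.int64(43)), (176, np.int64(42)), (177, np.int64(42)), (178, np.int64(41)), (179, np.int64(41)), (180, np.int64(42)), (181, np.int64(42)), (182, np.int64(41)), (183, np.int64(41)), (184, np.int64(41)), (185, np.int64(43)), (186, np.int64(60)), (187, np.int64(90)), (188, np.int64(114)), (189, np.int64(123)), (190, np.int64(125)), (191, np.int64(126)), (192, np.int64(125)), (193, np.int64(125)), (194, np.int64(122)), (195, np.int64(112))]
```

The rim's flat top spans rows 152 to 157, and both the rim and the rib sit about 1.5 mm further along +x_t than assumed, so they are aligned with each other. I start descending, watching the force.

Call:
carry_out(moves=[{"delta_pos": [-0.001, 0, 0.075], "rotation": [0, 0, 0], "grip": -1}, {"delta_pos": [-0.001, 0, 0.075], "rotation": [0, 0, 0], "grip": -1}, {"delta_pos": [0, 0, 0.075], "rotation": [0, 0, 0], "grip": -1}, {"delta_pos": [0, 0, 0.075], "rotation": [0, 0, 0], "grip": -1}, {"delta_pos": [0, 0, 0], "rotation": [0, 0, 0], "grip": -1}, {"delta_pos": [0, 0, 0], "rotation": [0, 0, 0], "grip": -1}])

```text
time_s: 8.6
tcp_pos: [0.535, -0.2105, 0.1631]
tcp_rot: [-3.14, -0.0, 1.311]
ft_force: [-0.2, 0.3, -1.4]
finger_gap: 0.409
gripper_force: 42.9
```

Call:
carry_out(moves=[{"delta_pos": [0, 0, 0.02], "rotation": [0, 0, 0], "grip": -1}, {"delta_pos": [0, 0, 0.02], "rotation": [0, 0, 0], "grip": -1}, {"delta_pos": [0, 0, 0], "rotation": [0, 0, 0], "grip": -1}, {"delta_pos": [0, 0, 0], "rotation": [0, 0, 0], "grip": -1}])

```text
time_s: 9.0
tcp_pos: [0.5354, -0.2107, 0.1563]
tcp_rot: [-3.141, -0.0, 1.311]
ft_force: [-0.0, -0.1, -1.8]
finger_gap: 0.415
gripper_force: 42.9
```

Call:
carry_out(moves=[{"delta_pos": [0, 0, 0.015], "rotation": [0, 0, 0], "grip": -1}, {"delta_pos": [0, 0, 0.015], "rotation": [0, 0, 0], "grip": -1}, {"delta_pos": [0, 0, 0], "rotation": [0, 0, 0], "grip": -1}, {"delta_pos": [0, 0, 0], "rotation": [0, 0, 0], "grip": -1}])

```text
time_s: 9.4
tcp_pos: [0.5358, -0.2109, 0.1506]
tcp_rot: [3.141, 0.0, 1.311]
ft_force: [0.7, -0.2, -0.6]
finger_gap: 0.412
gripper_force: 43.1
```

Call:
carry_out(moves=[{"delta_pos": [0, 0, 0.015], "rotation": [0, 0, 0], "grip": -1}, {"delta_pos": [0, 0, 0.015], "rotation": [0, 0, 0], "grip": -1}, {"delta_pos": [0, 0, 0], "rotation": [0, 0, 0], "grip": -1}, {"delta_pos": [0, 0, 0], "rotation": [0, 0, 0], "grip": -1}])

```text
time_s: 9.8
tcp_pos: [0.5363, -0.2111, 0.1449]
tcp_rot: [3.14, 0.0, 1.311]
ft_force: [3.9, -1.0, 2.2]
finger_gap: 0.414
gripper_force: 43.4
```

Call:
carry_out(moves=[{"delta_pos": [0, 0, 0.01], "rotation": [0, 0, 0], "grip": -1}, {"delta_pos": [0, 0, 0.01], "rotation": [0, 0, 0], "grip": -1}, {"delta_pos": [0, 0, 0.01], "rotation": [0, 0, 0], "grip": -1}, {"delta_pos": [0, 0, 0], "rotation": [0, 0, 0], "grip": -1}])

```text
time_s: 10.2
tcp_pos: [0.5363, -0.2111, 0.1388]
tcp_rot: [3.139, 0.0, 1.311]
ft_force: [4.5, -2.0, 4.6]
finger_gap: 0.414
gripper_force: 43.7
```

Call:
carry_out(moves=[{"delta_pos": [0, 0, 0.01], "rotation": [0, 0, 0], "grip": -1}, {"delta_pos": [0, 0, 0.01], "rotation": [0, 0, 0], "grip": -1}, {"delta_pos": [0, 0, 0], "rotation": [0, 0, 0], "grip": -1}])

```text
time_s: 10.5
tcp_pos: [0.5365, -0.2112, 0.1352]
tcp_rot: [3.139, 0.0, 1.311]
ft_force: [4.6, -1.8, 6.4]
finger_gap: 0.416
gripper_force: 43.9
```

Call:
carry_out(moves=[{"delta_pos": [0, 0, 0.01], "rotation": [0, 0, 0], "grip": -1}, {"delta_pos": [0, 0, 0], "rotation": [0, 0, 0], "grip": -1}])

```text
time_s: 10.7
tcp_pos: [0.5365, -0.2112, 0.1333]
tcp_rot: [3.139, 0.001, 1.311]
ft_force: [4.0, -1.0, 7.8]
finger_gap: 0.41
gripper_force: 44.0
```

Call:
carry_out(moves=[{"delta_pos": [0, 0, 0.01], "rotation": [0, 0, 0], "grip": -1}, {"delta_pos": [0, 0, 0], "rotation": [0, 0, 0], "grip": -1}])

```text
time_s: 10.9
tcp_pos: [0.5365, -0.2113, 0.1315]
tcp_rot: [3.139, 0.001, 1.311]
ft_force: [3.5, -1.4, 8.2]
finger_gap: 0.412
gripper_force: 44.0
```

Call:
carry_out(moves=[{"delta_pos": [0, 0, 0.01], "rotation": [0, 0, 0], "grip": -1}, {"delta_pos": [0, 0, 0], "rotation": [0, 0, 0], "grip": -1}])

```text
time_s: 11.1
tcp_pos: [0.5356, -0.2109, 0.1285]
tcp_rot: [3.141, 0.0, 1.311]
ft_force: [2.8, -1.2, 5.6]
finger_gap: 0.415
gripper_force: 43.7
```

Call:
carry_out(moves=[{"delta_pos": [0, 0, 0.005], "rotation": [0, 0, 0], "grip": -1}, {"delta_pos": [0, 0, 0], "rotation": [0, 0, 0], "grip": -1}])

```text
time_s: 11.3
tcp_pos: [0.5356, -0.2109, 0.1276]
tcp_rot: [3.141, 0.0, 1.311]
ft_force: [2.3, -1.4, 6.2]
finger_gap: 0.415
gripper_force: 43.8
```

The push dropped by about 3 N at the click. TCP z 0.1276 puts the underside at 0.070, and the cup floor inferred from the push is also about 0.070, so the bottle is home. I raise it with the cup to unload, then check.

Call:
carry_out(moves=[{"delta_pos": [0, 0, -0.01], "rotation": [0, 0, 0], "grip": -1}, {"delta_pos": [0, 0, -0.01], "rotation": [0, 0, 0], "grip": -1}, {"delta_pos": [0, 0, -0.01], "rotation": [0, 0, 0], "grip": -1}, {"delta_pos": [0, 0, -0.01], "rotation": [0, 0, 0], "grip": -1}, {"delta_pos": [0, 0, -0.01], "rotation": [0, 0, 0], "grip": -1}, {"delta_pos": [0, 0, 0], "rotation": [0, 0, 0], "grip": -1}, {"delta_pos": [0, 0, 0], "rotation": [0, 0, 0], "grip": -1}, {"delta_pos": [0, 0, 0], "rotation": [0, 0, 0], "grip": -1}])

```text
time_s: 12.1
tcp_pos: [0.5351, -0.2106, 0.1369]
tcp_rot: [-3.141, -0.0, 1.311]
ft_force: [0.6, -1.2, 1.3]
finger_gap: 0.412
gripper_force: 43.3
```

Call:
carry_out(moves=[{"delta_pos": [0, 0, -0.01], "rotation": [0, 0, 0], "grip": -1}, {"delta_pos": [0, 0, 0], "rotation": [0, 0, 0], "grip": -1}, {"delta_pos": [0, 0, 0], "rotation": [0, 0, 0], "grip": -0.1}, {"delta_pos": [0, 0, 0], "rotation": [0, 0, 0], "grip": 0.1}, {"delta_pos": [0, 0, 0], "rotation": [0, 0, 0], "grip": 0.3}, {"delta_pos": [0, 0, 0], "rotation": [0, 0, 0], "grip": 0.3}, {"delta_pos": [0, 0, 0], "rotation": [0, 0, 0], "grip": 0.3}, {"delta_pos": [0, 0, 0], "rotation": [0, 0, 0], "grip": 0.3}])

```text
time_s: 12.9
tcp_pos: [0.5355, -0.2107, 0.1392]
tcp_rot: [-3.141, -0.0, 1.311]
ft_force: [0.2, 0.4, -0.8]
finger_gap: 0.65
gripper_force: 0.0
```

Call:
carry_out(moves=[{"delta_pos": [0, 0, -0.05], "rotation": [0, 0, 0], "grip": 0.3}, {"delta_pos": [0, 0, -0.1], "rotation": [0, 0, 0], "grip": 0.3}, {"delta_pos": [0, 0, -0.15], "rotation": [0, 0, 0], "grip": 0.3}, {"delta_pos": [0, 0, -0.15], "rotation": [0, 0, 0], "grip": 0.3}, {"delta_pos": [0, 0, -0.15], "rotation": [0, 0, 0], "grip": 0.3}, {"delta_pos": [0, 0, -0.1], "rotation": [0, 0, 0], "grip": 0.3}, {"delta_pos": [0, 0, 0], "rotation": [0, 0, 0], "grip": 0.3}, {"delta_pos": [0, 0, 0], "rotation": [0, 0, 0], "grip": 0.3}])

```text
time_s: 13.7
tcp_pos: [0.5356, -0.2108, 0.2798]
tcp_rot: [3.14, 0.0, 1.311]
ft_force: [0.0, -0.2, -1.0]
finger_gap: 0.652
gripper_force: 0.0
```

```bash
python3 - <<'E'
from h import *
im=imaging.camera("wrist"); a=cv2.resize(im[100:384,120:400,::-1],None,fx=1.6,fy=1.6)
s=imaging.camera("side"); u,v=px("side",[.5355,-.2105,.13]).astype(int); print(px("side",[.5355,-.2105,.181]),px("side",[.5355,-.2105,.115]),px("side",[.5355,-.2105,.171]))
b=cv2.resize(s[v-45:v+45,u-35:u+35,::-1],None,fx=5,fy=5,interpolation=cv2.INTER_CUBIC)
h=max(a.shape[0],b.shape[0]); f=lambda x:cv2.copyMakeBorder(x,0,h-x.shape[0],0,0,0)
cv2.imwrite("pics/end.png",np.hstack([f(a),f(b)])); print((u,v),env.observe()["ft_force"])
E
```

```text
[253.82310043 128.20213949] [253.98527727 147.78244076] [253.84808205 131.21827625]
(np.int64(253), np.int64(143)) [-0.31273574  0.21185051 -0.10838242]
```

View pics/end.png

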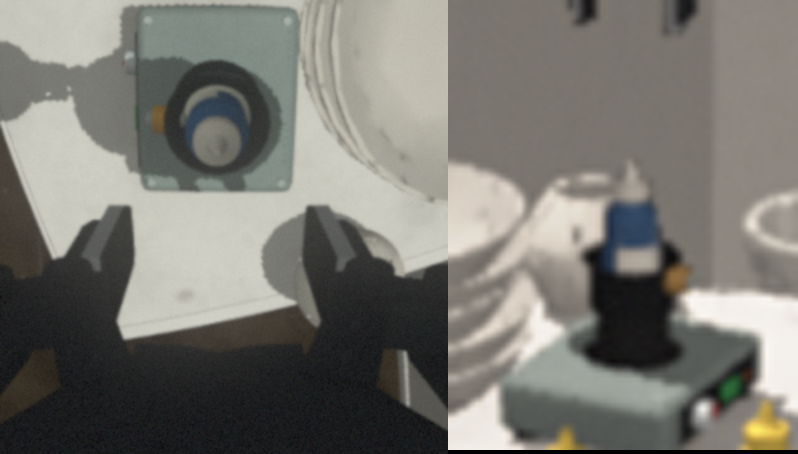

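The final views show the blue bottle upright and centred in the cup, with the gripper well clear. The nozzle tip is at side row ~130; I predicted 128 for home and about 125 if it hadn't clicked, so it is home.

```bash
python3 -c "
from station import workorder
print(workorder.job_done())"
```

```text
the job is handed in; nothing more can be done
None
```

The blue bottle is in the shaker cup, clicked past the ball and standing upright and fully home by my force and camera checks. The gripper has let go and is clear, and I've handed the job in, though the hand-in gave no verdict.

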